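# Unnest a parts tub and start it with the finished knob

## Task

Pull the blue tub straight up off its stack, which grips it, and set it down upright, without dropping it, inside the yellow tape outline on the black mat, its long side along the outline's long side. Then lower the orange knob into the blue tub. Keep the tub level throughout and leave everything else where it is.

Things in the scene. Friction and masses are not known exactly. Their poses are not given: they have to be found in the camera images.
- tub_blue: blue open-topped plastic tub, 50 to 100 g, nested on top of a stack. 66 mm high, upright 3 mm walls: upper part (30 to 66 mm above the underside) 90 x 60 mm outside, lower part (0 to 30 mm) 78 x 48 mm. Inner floor 72 x 42 mm, 3 mm above the underside. Origin: centre of underside; x along the 90 mm side, y along the 60 mm side, z up. Nested, its upper 36 mm stands free and can be gripped across the 60 mm
- stack_blue: the stack under the blue tub: two white tubs of that size on a foot plate 130 x 84 x 6 mm, all fixed to the table. Origin: centre of the underside, axes as the tub's. Upper white rim 108 mm above the table
- stack_blue_nest (a point): where the nested blue tub's underside centre sits, 78 mm above the table (its rim at 144 mm). Two sprung brass buttons inside the white tub press on the end walls of the blue tub's lower part: roughly 8 to 18 N upwards to pull it out, letting go suddenly after about 21 mm; clear of the stack after 30 mm
- stack_white: a second stack just like it, with a white tub on top; not to be touched. Same origin, axes and sizes as stack_blue; the two stacks may change places
- tub_white: white tub nested on top of the second stack, same shape and origin as the blue tub; leave alone
- bay (a point): centre of the yellow tape outline, on the top surface of the black mat (mat 210 x 180 x 4 mm, fixed). The outline is 160 x 130 mm inside its 10 mm tape, the tape itself flat and not felt; x along its 160 mm side, y along its 130 mm side, z up
- knob_orange: finished orange plastic dial knob, 40 mm high, about 30 g: a flange 34 mm across in the lowest 6 mm, narrowing to a round grip 26 mm across from 10 to 36 mm above the underside. It stands upright on the wooden board in a row of three knobs about 75 mm apart. Origin: centre of the underside, z up
- knob_grey_a: raw grey knob of the same shape on the board; leave alone
- knob_grey_b: another raw grey knob of the same shape on the board; leave alone
- board: wooden board 230 x 80 x 10 mm, fixed, on which the knobs stand in a row along its x (230 mm) axis, in any order. Two thin trim strips run along its long edges. Origin: centre of the underside, z up
- glue_bottle: white bottle with a pointed nozzle, 60 mm across, 160 mm high; leave alone. Origin: centre of the underside
- tape_roll: roll of yellow tape lying flat, 90 mm across, 20 mm high; leave alone. Origin: centre of the underside
- screwdriver: screwdriver lying flat; leave alone. Its own x runs from the handle to the tip
Not all that is in view belongs to the job. What is shaped like the stack_blue but purple or red is not meant.

How it is judged:
By the outcome, as a careful person would: the job done as asked, in the order asked, and still so for the second after the job is handed in, with the robot touching nothing.
It also fails if it takes over 66 s, if anything falls off the work surface, if the arm or the gripper's body presses on something with over 40 N, if the wrist force passes 120 N, or if a joint passes its speed limit or range.

## Robot

A 6-joint arm with a two-finger parallel gripper is mounted at the origin on the work surface. World frame = base frame: x ahead of the robot, y to its left, z up, the work surface at z = 0. Lengths are in m, angles in rad, forces in N, time in s.
With the tool pointing down it reaches from about 0.375 to 0.9 m from the base axis. Payload 3.1 kg.
Tool frame: the origin (TCP) lies between the finger pads; the fingertips stand 22 mm ahead of it and the grasp point (between the pads) lies 3 mm ahead of it; z points along the fingers, y is the line along which they close (so a half turn about z gives the same grasp; the last joint's range is limited). The gripper opens to 87 mm and grips with 3 to 60 N. Pads are 19 mm wide; open, the fingers measure 117 mm over their backs; the gripper's body (75 mm by 190 mm) begins 51 mm behind the grasp point.
Start: joints at [-1.395, 0.527, 1.433, -0, 1.181, -0.178], TCP at [0.217, -0.586, 0.245] pointing down, gripper open.
Joint ranges: [-3.08, 3.08], [-0.75, 2.2], [0.22, 2.44], [-1.43, 4.57], [0, 2.65], [-2.85, 2.85]. Speed limits (rad/s): [2.79, 2.79, 3.14, 3.14, 3.14, 3.14].

## Interface

Orientations are given as a unit quaternion [x, y, z, w].
In Python, from rig import get_obs, camera, get_calibration, hand_in, cut_out gives the robot as it stands.
- The arm moves only by the shell command python3 -m inch 'ROWS' [OPENING] [FORCE]. ROWS is JSON, one flat list of numbers, 6 for each row, row after row: the shift along the tool's x, y, z scaled (see below), then the turn, a rotation vector about the tool's x, y, z scaled (see below). A call has 1 to 20 rows; each row is the pose to reach, as a shift and turn from the pose commanded when the call began, along the tool's axes at that moment; what a row does not reach only later rows make up. The controller multiplies each number of a shift by 0.08 m and each number of a turn by 90 degrees. A row lasts 1/12 s, in which the tool goes at most 41.7 mm and 7.16 degrees, less where a joint would pass 70% of its speed; a pose out of reach is approached as far as the arm can. A call with a number of a shift or a turn outside -1 to 1 is refused whole. A call with a gripper value outside its range is refused whole. OPENING is the finger opening in mm, from 0 to 87, set as the call begins (- or left out, the last holds). The fingers move at their own pace and stop on an object; FORCE is the grip in N (left out, the last holds). Time passes only in rows, so rows that repeat a pose let the fingers close. It gives the time, the measured TCP pose, the force, the opening and the grip force at its end, in the units of the state.
- get_obs(): the state, without advancing time (a new reading comes with each control period).
- camera(name): name is "scene" or "side" or "wrist"; returns the picture (400x640x3 uint8, red, green, blue); there is no depth.
- get_calibration(name): a dict with "vertical_fov" (degrees; the focal length in pixels is half the picture's height over the tangent of half this angle, whatever the lens; pixels are square), "cx", "cy" (the principal point, pixels), "T" (4x4, takes a point from camera to world coordinates). Camera axes: x right, y down, z forward; pixel columns grow to the right and rows downward; lengths in m; the calibration is good to about 2 mm. A picture is of the moment at which its call begins: read the wrist's pose just before it. get_calibration takes no time and is no camera call; for the wrist camera it gives the pose at the moment of the call.
- hand_in(): hands the job in; it is judged then, once.
Trained networks look in the newest picture that a camera, given by its name, has taken for a name from the list of things; names that differ only in an ending like _2 or _b are one class to them, and where a whole thing is asked for, a point or a joint stands for the part that bears it (a point fixed in the world has none). Each returns a list of dicts, best first, with "conf" (0 to 1); they miss things now and then, are a little off and sometimes report something else, mostly with a low value. They report only what shows in the picture. A call takes as long as a camera call. They do not tell look-alikes from the thing itself.
- cut_out(camera, thing): "region" (400x640 bool, what is visible of it) and "bbox" ([left, top, right, bottom] in pixels, round what is visible of it).
The state is a dict: "time": time; "q": joint angles; "joint_velocities": joint speeds; "joint_torque": joint torques, N m; "position": TCP position; "tool_rot": TCP orientation; "ft_force": force on the tool from outside, world axes, zero at the start; "moment": the same for the moment, N m; "grip_width": finger opening in m; "grip_force": force on a finger pad.
Only numpy, scipy, OpenCV 4.12 (cv2) and the standard library are available. Lean on these libraries where they do the work, as an engineer would, in place of code of your own. Each camera call takes 0.05 s, during which the arm holds its last target. There are 200 camera calls.

## Working session

There is one attempt and no reset: what is moved stays moved. The work goes in short steps, Python scripts to look and compute and a shell command to move; the robot and the scene stay as the last step left them, time stands still between calls to the robot, and variables do not carry over. Pictures are saved under pics/ and viewed, at most 11 in all, crops included, and the job is handed in when it is done.

```bash
mkdir -p pics; ls; python3 - <<'E'
from rig import *
import cv2,numpy as np
o=get_obs();print({k:np.round(v,3).tolist() for k,v in o.items()})
ims=[]
for n in("scene","side"):
    im=camera(n);cv2.imwrite(f"pics/{n}0.png",im[:,:,::-1])
    c=get_calibration(n);print(n,c["vertical_fov"],c["cx"],c["cy"],np.round(c["T"],3).tolist())
    for t in("tub_blue","stack_blue","bay","knob_orange","board","tub_white","glue_bottle"):
        try:
            for r in cut_out(n,t)[:4]:print(n,t,round(r["conf"],2),np.round(r["bbox"]).tolist(),int(r["region"].sum()))
        except Exception as e:print(n,t,e)
E
```

```text
pics
{'time': 0.0, 'q': [-1.395, 0.528, 1.434, -0.0, 1.181, -0.179], 'joint_velocities': [-0.0, 0.0, 0.002, 0.001, -0.0, 0.0], 'joint_torque': [-0.001, -44.005, -17.659, 0.063, 0.058, -0.0], 'position': [0.217, -0.585, 0.244], 'tool_rot': [0.984, 0.176, -0.0, -0.001], 'ft_force': [-0.032, -0.411, -0.157], 'moment': [-0.007, 0.042, 0.045], 'grip_force': 0.0, 'grip_width': 0.087}
scene 51.878541863600745 320.5973638078805 196.81905676554885 [[0.352, 0.503, -0.789, 1.581], [0.936, -0.175, 0.306, -0.386], [0.015, -0.846, -0.533, 0.796], [0.0, 0.0, 0.0, 1.0]]
scene stack_blue 0.98 [364.0, 164.0, 401.0, 193.0] 475
scene stack_blue 0.84 [233.0, 162.0, 262.0, 205.0] 861
scene stack_blue 0.81 [316.0, 153.0, 346.0, 190.0] 908
scene stack_blue 0.7 [408.0, 152.0, 441.0, 194.0] 1044
scene bay 0.74 [271.0, 202.0, 337.0, 244.0] 2116
scene knob_orange 0.66 [368.0, 195.0, 402.0, 240.0] 991
scene knob_orange 0.65 [224.0, 219.0, 234.0, 233.0] 151
scene knob_orange 0.56 [210.0, 209.0, 246.0, 255.0] 892
scene knob_orange 0.53 [330.0, 214.0, 353.0, 263.0] 847
scene tub_white 0.97 [375.0, 185.0, 401.0, 207
[... 335 characters left out ...]
 0.0, 0.0, 1.0]]
side tub_blue 0.74 [244.0, 106.0, 281.0, 130.0] 763
side stack_blue 0.75 [197.0, 240.0, 259.0, 303.0] 3238
side stack_blue 0.72 [243.0, 125.0, 287.0, 164.0] 1292
side stack_blue 0.58 [203.0, 146.0, 254.0, 203.0] 2079
side stack_blue 0.58 [240.0, 87.0, 286.0, 127.0] 603
side bay 0.96 [276.0, 196.0, 364.0, 255.0] 4238
side knob_orange 0.84 [320.0, 289.0, 338.0, 309.0] 266
side board 0.56 [274.0, 279.0, 390.0, 333.0] 3000
side board 0.23 [372.0, 150.0, 397.0, 203.0] 895
side board 0.22 [291.0, 300.0, 306.0, 318.0] 304
side tub_white 0.9 [321.0, 112.0, 354.0, 138.0] 735
side glue_bottle 0.76 [373.0, 148.0, 396.0, 203.0] 873
side glue_bottle 0.51 [310.0, 135.0, 357.0, 170.0] 1403
```

```bash
python3 - <<'E'
import cv2,numpy as np
a=cv2.imread("pics/scene0.png")[130:290,180:460];b=cv2.imread("pics/side0.png")[70:350,150:450]
cv2.imwrite("pics/a.png",np.vstack([cv2.resize(a,(490,280)),]))
h=560;A=cv2.resize(a,(392,224),interpolation=3);B=cv2.resize(b,(400,373),interpolation=3)
cv2.imwrite("pics/sc.png",cv2.resize(a,(800,457),interpolation=2));cv2.imwrite("pics/si.png",cv2.resize(b,(642,600),interpolation=2))
E
```

```text
(no output)
```

View pics/sc.png

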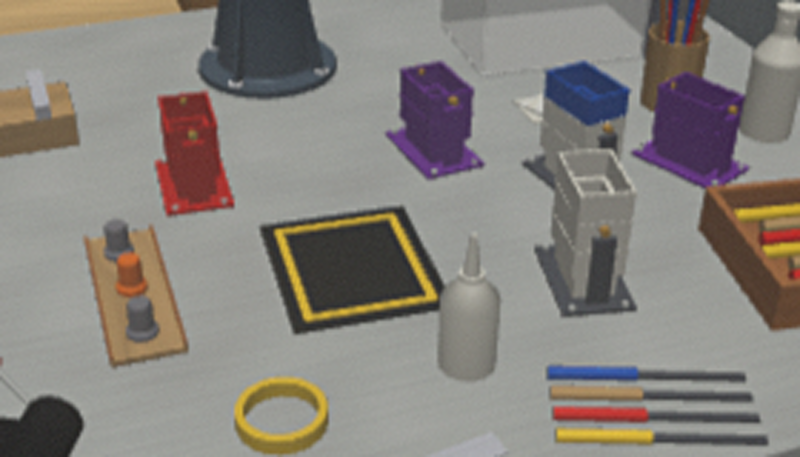

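View pics/si.png

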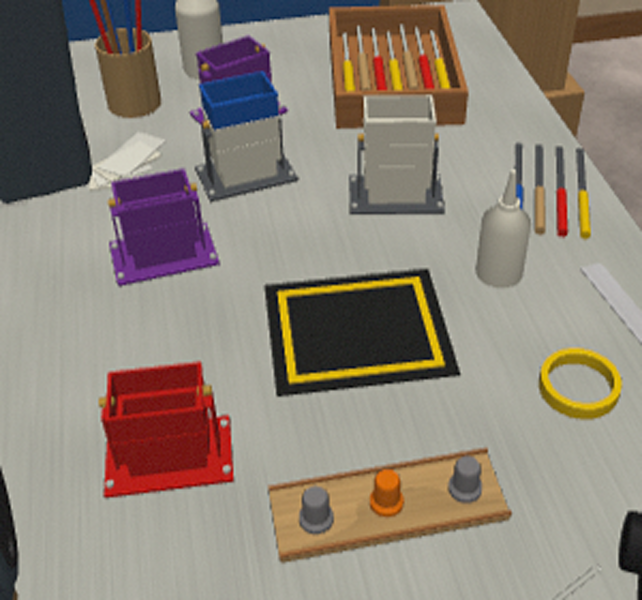

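The blue tub stands on the stack at scene ≈(385,158) / side ≈(262,114). Look-alikes are the purple stacks at scene ≈(333,172) and (424,175), the red stack at (247,183) and the white one at (388,210). Only one thing is blue. The orange knob, at scene ≈(226,225) / side ≈(331,299), is the middle one between two greys. The bay is at side ≈(319,225).

```bash
cat > h.py <<'E'
import cv2,numpy as np
from rig import *
from scipy.optimize import minimize
def F(c):return 200/np.tan(np.radians(c["vertical_fov"]/2))
def proj(c,P):
    P=np.atleast_2d(P);T=np.linalg.inv(c["T"]);p=P@T[:3,:3].T+T[:3,3]
    return p[:,:2]/p[:,2:]*F(c)+[c["cx"],c["cy"]]
def ray(c,uv,z):
    uv=np.atleast_2d(uv).astype(float);d=np.c_[(uv-[c["cx"],c["cy"]])/F(c),np.ones(len(uv))]@c["T"][:3,:3].T
    o=c["T"][:3,3];return o+d*((z-o[2])/d[:,2:])
def box(x,y,a,w,l,z0,z1):
    R=np.array([[np.cos(a),-np.sin(a)],[np.sin(a),np.cos(a)]])
    q=np.array([[1,1],[1,-1],[-1,-1],[-1,1]])*[w/2,l/2]@R.T+[x,y]
    return np.array([[*p,z] for z in(z0,z1) for p in q])
def cyl(x,y,r,z0,z1):
    t=np.linspace(0,2*np.pi,24);return np.array([[x+r*np.cos(k),y+r*np.sin(k),z] for z in(z0,z1) for k in t])
def fill(c,P,s=8):
    m=np.zeros((400,640),np.uint8);h=cv2.convexHull(proj(c,P).astype(np.float32))
    cv2.fillConvexPoly(m,np.round(h*2**4).astype(np.int32),1,cv2.LINE_8,4);return m
def hsv(im,lo,hi,bb=None):
    m=cv2.inRange(cv2.cvtColor(im,cv2.COLOR_RGB2HSV),np.array(lo),np.array(hi))>0
    if bb is not None:
        k=np.zeros_like(m);l,t,r,b=[int(v) for v in bb];k[t:b,l:r]=1;m&=k
    return m
def iou(p,model,views):
    s=0
    for c,m in views:
        f=cv2.GaussianBlur(fill(c,model(p)).astype(np.float32),(3,3),0);g=cv2.GaussianBlur(m.astype(np.float32),(3,3),0)
        s+=np.minimum(f,g).sum()/np.maximum(f,g).sum()
    return -s/len(views)
def fit(model,views,starts):
    def simplex(s):
        d=np.diag([.01,.01,.15][:len(s)]);return np.vstack([s,np.array(s)+d])
    rs=[minimize(iou,s,(model,views),method="Nelder-Mead",options=dict(initial_simplex=simplex(s),xatol=1e-4,fatol=1e-4)) for s in starts]
    r=min(rs,key=lambda r:r.fun);return r.x,-r.fun
E
python3 - <<'E'
from h import *
C={n:get_calibration(n) for n in("scene","side")}
I={n:cv2.imread(f"pics/{n}0.png")[:,:,::-1].copy() for n in C}
def go(name,lo,hi,bbs,model,z,n3=True):
    for sel in(["scene"],["side"],["scene","side"]):
        V=[(C[n],hsv(I[n],lo,hi,bbs[n])) for n in sel]
        c,m=V[-1];uv=np.argwhere(m)[:,::-1]
        if name=="bay":V=[(c,fill_h(m)) for c,m in V]
        s=ray(c,uv.mean(0),z)[0,:2]
        st=[[*s,a] for a in np.arange(-1.5,1.5,.5)] if n3 else [list(s)]
        x,f=fit(model,V,st);print(name,sel,np.round(x,4),round(f,3),[int(m.sum()) for _,m in V])
def fill_h(m):
    h=cv2.convexHull(np.argwhere(m)[:,::-1].astype(np.int32));o=np.zeros(m.shape,np.uint8);cv2.fillConvexPoly(o,h,1);return o>0
go("tub",(100,100,40),(118,255,255),dict(scene=(360,145,410,180),side=(235,95,290,135)),lambda p:box(*p,.09,.06,.108,.144),.126)
go("bay",(20,110,80),(35,255,255),dict(scene=(271,198,340,250),side=(272,192,366,258)),lambda p:box(*p,.18,.15,.004,.0041),.004)
go("knob",(5,170,100),(14,255,255),dict(scene=(217,214,236,238),side=(315,285,345,315)),lambda p:np.vstack([cyl(*p,.017,.01,.016),cyl(*p,.013,.016,.05)]),.03,False)
for nm,uv,z in [("purpleL",(145,205),.11),("purpleR",(234,62),.1),("white",(398,110),.144),("glue",(511,175),.16),("red",(155,380),.11),("greyL",(315,495),.05),("greyR",(467,464),.05),("brd1",(272,495),.01),("brd2",(490,455),.01),("brd3",(508,515),.01),("brd4",(282,555),.01)]:
    print(nm,np.round(ray(C["side"],(150+uv[0]*.467,70+uv[1]*.467),z)[0,:2],3))
E
```

```text
tub ['scene'] [0.4446 0.296  0.0174] 0.87 [423]
tub ['side'] [0.4477 0.295  0.139 ] 0.936 [720]
tub ['scene', 'side'] [0.4472 0.2931 0.1304] 0.894 [423, 720]
bay ['scene'] [ 0.5356 -0.0411 -0.0769] 0.967 [1613]
bay ['side'] [ 0.534  -0.0437 -0.084 ] 0.972 [3216]
bay ['scene', 'side'] [ 0.5339 -0.0422 -0.079 ] 0.963 [1613, 3216]
knob ['scene'] [ 0.5048 -0.2895] 0.313 [52]
knob ['side'] [ 0.5057 -0.2897] 0.816 [267]
knob ['scene', 'side'] [ 0.5058 -0.2893] 0.562 [52, 267]
purpleL [0.309 0.111]
purpleR [0.459 0.437]
white [0.643 0.192]
glue [0.728 0.007]
red [ 0.301 -0.167]
greyL [ 0.434 -0.292]
greyR [ 0.586 -0.291]
brd1 [ 0.396 -0.256]
brd2 [ 0.625 -0.26 ]
brd3 [ 0.618 -0.331]
brd4 [ 0.395 -0.323]
```

```bash
python3 -m inch '[0,0,-0.5,0,0,0.08, 0,0,-0.9,0,0,0.142, 0,0,-0.9,0,0,0.142]' 87 20
python3 -m inch '[0.45,-0.5,0,0,0,0, 0.9,-1,0,0,0,0, 0.9,-1,0,0,0,0]'
```

```text
time: 1.05
position: [0.218, -0.5898, 0.3239]
tool_rot: [0.998, 0.064, 0.001, 0.007]
ft_force: [0.4, -0.9, 0.8]
grip_width: 0.087
grip_force: 0.0
time: 1.3
position: [0.2792, -0.4941, 0.3165]
tool_rot: [0.998, 0.066, 0.001, -0.001]
ft_force: [0.7, -0.4, 0.0]
grip_width: 0.0869
grip_force: 0.0
```

```bash
cat > snap.py <<'E'
import sys
from h import *
import pickle
c=get_calibration("wrist");im=camera("wrist");pickle.dump((c,im),open(f"pics/{sys.argv[1]}.pkl","wb"));cv2.imwrite(f"pics/{sys.argv[1]}.png",im[:,:,::-1])
E
python3 -m inch '[0.45,-0.5,0,0,0,0, 0.9,-1,0,0,0,0, 0.9,-1,0,0,0,0]' | sed -n 2p
python3 -m inch '[0.45,-0.5,0,0,0,0, 0.9,-1,0,0,0,0, 0.9,-1,0,0,0,0]' | sed -n 2p
python3 snap.py w1
python3 -m inch '[0.45,-0.5,0,0,0,0, 0.9,-1,0,0,0,0, 0.9,-1,0,0,0,0]' | sed -n 2p
python3 -m inch '[0.3,-0.5,0,0,0,0, 0.6,-1,0,0,0,0, 0.6,-1,0,0,0,0]' | sed -n 2p
python3 snap.py w2
python3 -m inch '[0,-0.5,0,0,0,0, 0,-1,0,0,0,0, 0,-1,0,0,0,0]' | sed -n 2p
python3 snap.py w3
python3 -m inch '[0,-0.5,0,0,0,0, 0,-1,0,0,0,0, 0,-1,0,0,0,0]' | sed -n 2p
python3 -m inch '[0,-0.5,0,0,0,0, 0,-1,0,0,0,0, 0,-1,0,0,0,0]' | sed -n 2p
python3 -m inch '[0,-0.5,0,0,0,0, 0,-1,0,0,0,0, 0,-1,0,0,0,0, 0,-1,0,0,0,0]' | sed -n 2p
python3 snap.py w4
python3 - <<'E'
import cv2,numpy as np
g=[cv2.resize(cv2.imread(f"pics/w{i}.png"),(400,250)) for i in(1,2,3,4)]
cv2.imwrite("pics/w.png",np.vstack([np.hstack(g[:2]),np.hstack(g[2:])]))
E
```

```text
position: [0.3403, -0.4048, 0.3166]
position: [0.4011, -0.3163, 0.3167]
position: [0.4618, -0.2284, 0.3167]
position: [0.4989, -0.1406, 0.3166]
position: [0.4847, -0.0615, 0.3162]
position: [0.4751, 0.0166, 0.3165]
position: [0.4654, 0.0958, 0.3167]
position: [0.4563, 0.1716, 0.3166]
```

View pics/w.png

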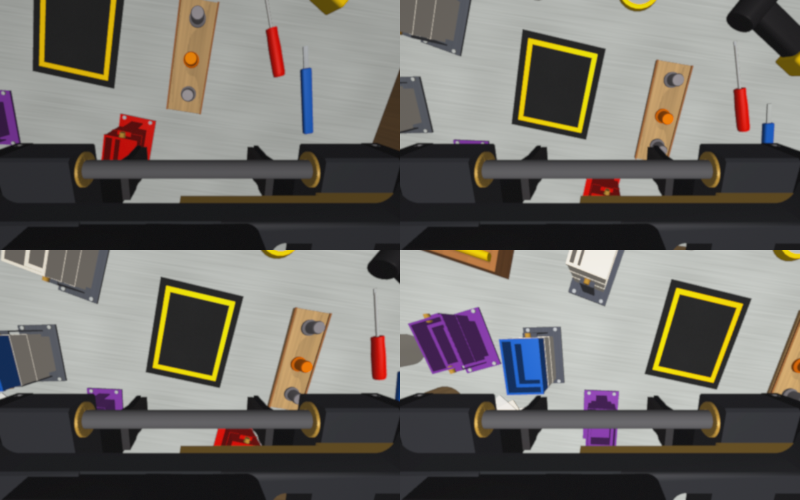

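The wrist views show the bay at w2 (560,85), the orange knob at w1 (191,58) and the blue tub at w4 (523,365 in the montage), with a purple stack on its far side. I'll fit all three from these views.

```bash
cat > fitw.py <<'E'
from h import *
import pickle
def hull(m):
    h=cv2.convexHull(np.argwhere(m)[:,::-1].astype(np.int32));o=np.zeros(m.shape,np.uint8);cv2.fillConvexPoly(o,h,1);return o>0
COL=dict(tub=((100,100,40),(118,255,255)),bay=((20,130,80),(35,255,255)),knob=((5,190,120),(14,255,255)))
tubm=lambda p,z=0.078:box(*p,.09,.06,z+.03,z+.066)
baym=lambda p:box(*p,.18,.15,.004,.0041)
knobm=lambda p:np.vstack([cyl(*p,.017,.01,.016),cyl(*p,.013,.016,.05)])
def blob(m,near):
    n,l,s,c=cv2.connectedComponentsWithStats(m.astype(np.uint8));k=[i for i in range(1,n) if s[i,4]>60 and np.hypot(*(c[i]-near))<60]
    return l==max(k,key=lambda i:s[i,4])
def W(k):return pickle.load(open(f"pics/{k}.pkl","rb"))
def run(name,views,model,x0):
    V=[]
    for k in views:
        c,im=W(k);near=proj(c,model(x0)).mean(0);m=blob(hsv(im,*COL[name]),near);V.append((c,hull(m)))
    for U in [[v] for v in V]+[V]:
        x,f=fit(model,U,[x0]);print(name,np.round(x,4),round(f,3))
E
python3 - <<'E'
from fitw import *
run("bay",["w2","w3","w4"],baym,[.534,-.042,-.08])
run("tub",["w4"],tubm,[.447,.293,.1])
run("knob",["w1","w2","w3"],knobm,[.506,-.29])
E
```

```text
bay [ 0.5342 -0.0413 -0.0833] 0.952
bay [ 0.5342 -0.0406 -0.069 ] 0.953
bay [ 0.5339 -0.0401 -0.0866] 0.951
bay [ 0.5342 -0.0404 -0.0838] 0.952
tub [0.4457 0.2945 0.1561] 0.979
tub [0.4457 0.2945 0.1561] 0.979
knob [ 0.5028 -0.2886] 0.763
knob [ 0.5046 -0.2854] 0.677
knob [ 0.5043 -0.2855] 0.737
knob [ 0.5034 -0.2882] 0.718
```

```bash
python3 -m inch '[-0.5,-0.5,0,0,0,0, -1,-0.8,0,0,0,0, -1,-0.8,0,0,0,0]' | sed -n 2p
python3 -m inch '[0,-0.5,0.2,0,0,0, 0,-0.7,0.5,0,0,0, 0,-0.7,0.5,0,0,0, 0,-0.7,0.5,0,0,0]' 
python3 snap.py w5
python3 - <<'E'
from fitw import *
run("tub",["w5","w4"],tubm,[.4457,.2945,.15])
o=get_obs();print(o["position"],o["tool_rot"],o["time"],o["q"])
E
```

```text
position: [0.3652, 0.2235, 0.316]
time: 4.17
position: [0.361, 0.2788, 0.2757]
tool_rot: [0.998, 0.066, -0.001, 0.001]
ft_force: [0.4, -0.9, -0.5]
grip_width: 0.0868
grip_force: 0.0
tub [0.4463 0.2933 0.1578] 0.973
tub [0.4456 0.2941 0.1583] 0.981
tub [0.4458 0.2939 0.159 ] 0.973
[0.36173766 0.27874764 0.27656417] [ 9.97874120e-01  6.51673337e-02 -1.03488255e-04  6.69066103e-04] 4.2167 [ 4.11783626e-01  2.56707571e-01  1.79687787e+00 -1.34115158e-03
  1.08865678e+00  1.85277507e+00]
```

View pics/w5.png

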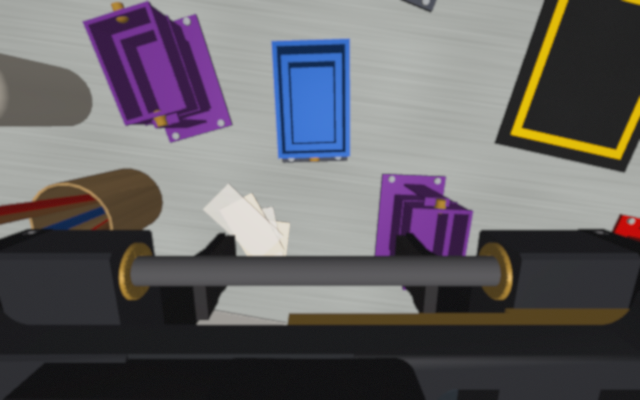

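```bash
python3 - <<'E'
from fitw import *
c,im=W("w5")
print(ray(c,[(100,195),(160,190),(0,215),(170,120)],.1)[:,:2].round(3))
C=get_calibration("side");s=lambda u,v:(150+u*.467,70+v*.467)
print(ray(C,[s(130,112)],0.0).round(3),ray(C,[s(127,40)],.1).round(3),ray(C,[s(100,0)],.18).round(3))
o=get_obs();p=np.array([.446,.2937])-o["position"][:2];a=2*np.arctan2(o["tool_rot"][1],o["tool_rot"][0])
print(a,"turn",-(0.158-a)/(np.pi/2),"shift/.08",(np.cos(a)*p[0]+np.sin(a)*p[1])/.08,(np.sin(a)*p[0]-np.cos(a)*p[1])/.08)
E
```

```text
[[0.33  0.497]
 [0.343 0.436]
 [0.295 0.601]
 [0.414 0.428]]
[[0.294 0.495 0.   ]] [[0.307 0.539 0.1  ]] [[0.281 0.516 0.18 ]]
0.13042712462531525 turn -0.017553437644551497 shift/.08 1.0686414759200857 -0.04832996453330497
```

```bash
python3 -m inch '[0.5,-0.05,0,0,0,-0.018, 1,-0.05,0,0,0,-0.018, 1,-0.05,0,0,0,-0.018]' | sed -n 2p
python3 -m inch '[0.07,0,0.4,0,0,0, 0.07,0,0.8,0,0,0, 0.07,0,0.8,0,0,0]' | sed -n 2p
python3 -m inch '[0,0,0,0,0,0, 0,0,0,0,0,0]'
python3 snap.py w6; python3 - <<'E'
from h import *
o=get_obs();p=np.array([.446,.2937])-o["position"][:2];a=2*np.arctan2(o["tool_rot"][1],o["tool_rot"][0])
print(o["position"],a,"turn",-(0.158-a)/(np.pi/2),"shift/.08",(np.cos(a)*p[0]+np.sin(a)*p[1])/.08,(np.sin(a)*p[0]-np.cos(a)*p[1])/.08,"z",(o["position"][2]-.133)/.08)
E
```

```text
position: [0.4492, 0.2941, 0.2785]
position: [0.4434, 0.2923, 0.2087]
time: 4.88
position: [0.4464, 0.295, 0.2143]
tool_rot: [0.997, 0.079, 0.001, -0.0]
ft_force: [-0.5, 1.0, 0.0]
grip_width: 0.0869
grip_force: 0.0
[0.44657831 0.29545875 0.21476599] 0.15897073405302262 turn 0.0006179884918647168 shift/.08 -0.010617850088970933 0.020562874993565787 z 1.022074814165625
```

```bash
python3 -m inch '[-0.01,0.02,0.3,0,0,0, -0.01,0.02,0.6,0,0,0, -0.01,0.02,0.85,0,0,0, -0.01,0.02,1,0,0,0, -0.01,0.02,1,0,0,0]'
python3 -m inch '[0,0,0,0,0,0, 0,0,0,0,0,0, 0,0,0,0,0,0, 0,0,0,0,0,0, 0,0,0,0,0,0, 0,0,0,0,0,0]' 40 55
```

```text
time: 5.35
position: [0.4441, 0.2937, 0.1323]
tool_rot: [0.997, 0.08, -0.001, 0.0]
ft_force: [-0.2, -0.8, 0.3]
grip_width: 0.0869
grip_force: 0.0
time: 5.85
position: [0.4452, 0.2925, 0.1336]
tool_rot: [0.997, 0.081, 0.001, 0.002]
ft_force: [0.8, -6.0, 4.2]
grip_width: 0.0596
grip_force: 55.0
```

```bash
python3 -m inch '[0,0,-0.04,0,0,0, 0,0,-0.07,0,0,0, 0,0,-0.1,0,0,0, 0,0,-0.13,0,0,0, 0,0,-0.16,0,0,0]'
python3 -m inch '[0,0,-0.03,0,0,0, 0,0,-0.06,0,0,0, 0,0,-0.09,0,0,0, 0,0,-0.12,0,0,0, 0,0,-0.15,0,0,0, 0,0,-0.18,0,0,0, 0,0,-0.21,0,0,0]'
python3 -m inch '[0,0,-0.05,0,0,0, 0,0,-0.1,0,0,0, 0,0,-0.15,0,0,0, 0,0,-0.2,0,0,0, 0,0,-0.25,0,0,0, 0,0,-0.3,0,0,0]'
```

```text
time: 6.27
position: [0.4442, 0.2941, 0.1449]
tool_rot: [0.997, 0.08, -0.0, -0.0]
ft_force: [2.5, -0.9, -12.8]
grip_width: 0.0597
grip_force: 55.0
time: 6.85
position: [0.4444, 0.2942, 0.1634]
tool_rot: [0.997, 0.08, 0.001, -0.0]
ft_force: [-0.5, -0.5, -0.7]
grip_width: 0.0595
grip_force: 55.0
time: 7.35
position: [0.4443, 0.2939, 0.1866]
tool_rot: [0.997, 0.08, -0.0, 0.0]
ft_force: [0.3, 0.5, -1.2]
grip_width: 0.0599
grip_force: 55.0
```

```bash
python3 -m inch '[0,0,-0.2,0,0,0, 0,0,-0.4,0,0,0, 0,0,-0.4,0,0,0, 0,0,-0.4,0,0,0]'
python3 - <<'E'
from fitw import *
V=[]
for n in("side","scene"):
    im=camera(n);c=get_calibration(n);cv2.imwrite(f"pics/{n}1.png",im[:,:,::-1])
    a=np.array(im)[70:170,200:320] if n=="side" else np.array(im)[110:210,340:460]
    V.append(cv2.resize(a[:,:,::-1],(400,333),interpolation=2))
    o=get_obs();x,y,z=o["position"];print(proj(c,box(x,y,.16,.09,.06,z-.0556+.03,z-.0556+.066)).round().tolist(), z)
cv2.imwrite("pics/lift.png",np.hstack(V))
E
```

```text
time: 7.68
position: [0.4448, 0.2942, 0.2188]
tool_rot: [0.997, 0.08, 0.001, -0.0]
ft_force: [0.1, -0.8, -1.1]
grip_width: 0.0594
grip_force: 55.0
[[270.0, 88.0], [277.0, 98.0], [245.0, 104.0], [240.0, 94.0], [269.0, 76.0], [276.0, 86.0], [244.0, 92.0], [238.0, 82.0]] 0.21800450623541642
[[401.0, 148.0], [387.0, 152.0], [371.0, 142.0], [385.0, 138.0], [402.0, 138.0], [388.0, 142.0], [372.0, 132.0], [386.0, 129.0]] 0.21748608189127305
```

View pics/lift.png

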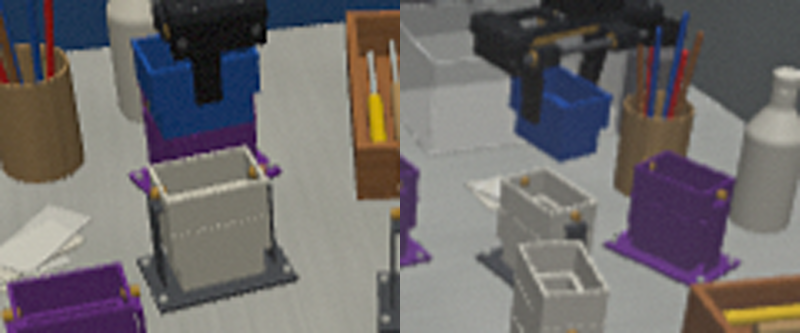

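```bash
python3 -m inch '[0.03,0.15,0,0,0,0, 0.06,0.4,0,0,0,0, 0.09,0.7,0,0,0,0, 0.11,1,0,0,0,0]' | sed -n 2p
python3 -m inch '[0.03,0.3,0,0,0,0, 0.06,0.6,0,0,0,0, 0.11,1,0,0,0,0]' | sed -n 2p
python3 -m inch '[0.03,0.3,0,0,0,0, 0.06,0.6,0,0,0,0, 0.11,1,0,0,0,0]' | sed -n 2p
python3 -m inch '[0.03,0.3,0,0,0,0, 0.06,0.6,0,0,0,0, 0.09,0.85,0,0,0,0, 0.11,1,0,0,0,0]' | sed -n 2p
python3 -m inch '[0,0.1,0,0,0,0.03, 0,0.2,0,0,0,0.07, 0,0.3,0,0,0,0.11, 0,0.3,0,0,0,0.155, 0,0.3,0,0,0,0.155, 0,0.3,0,0,0,0.155]'
cat > err.py <<'E'
import sys
from h import *
x,y,yaw,z=map(float,sys.argv[1:]);o=get_obs();p=np.array([x,y])-o["position"][:2];a=2*np.arctan2(o["tool_rot"][1],o["tool_rot"][0]);a=(a+np.pi)%(2*np.pi)-np.pi
print(o["position"].round(4),"yaw",round(a,3),"turn",round(-(yaw-a)/(np.pi/2),3),"shift",np.round([(np.cos(a)*p[0]+np.sin(a)*p[1])/.08,(np.sin(a)*p[0]-np.cos(a)*p[1])/.08,(o["position"][2]-z)/.08],3))
E
python3 err.py .5332 -.0405 -.084 .0596; python3 snap.py w7
```

```text
position: [0.4657, 0.215, 0.2172]
position: [0.4864, 0.1376, 0.2172]
position: [0.5076, 0.0599, 0.2172]
position: [0.5302, -0.0193, 0.2173]
time: 9.45
position: [0.5333, -0.0401, 0.2176]
tool_rot: [0.999, -0.041, -0.001, -0.0]
ft_force: [-0.4, 0.3, -0.7]
grip_width: 0.0596
grip_force: 55.0
[ 0.5333 -0.0401  0.2176] yaw -0.082 turn 0.001 shift [-1.000e-03  6.000e-03  1.975e+00]
```

View pics/w7.png

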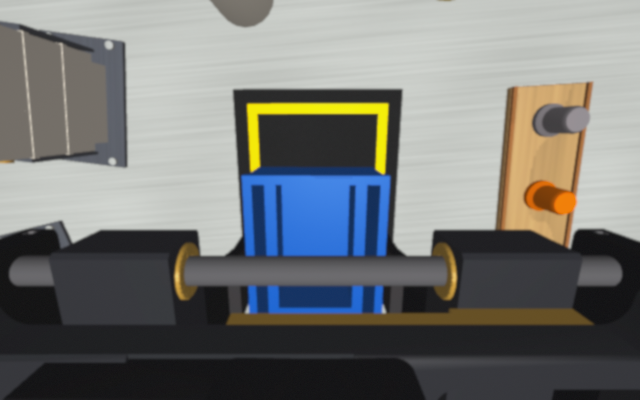

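The tub (centre ≈ (317,240)) hangs level, square to and centred over the outline. Lowering it now.

```bash
python3 -m inch '[0,0,0.2,0,0,0, 0,0,0.5,0,0,0, 0,0,0.8,0,0,0, 0,0,1,0,0,0]' | sed -n 2p
python3 -m inch '[0,0,0.2,0,0,0, 0,0,0.45,0,0,0, 0,0,0.65,0,0,0, 0,0,0.75,0,0,0, 0,0,0.8,0,0,0, 0,0,0.8,0,0,0, 0,0,0.8,0,0,0]' 
python3 -m inch '[0,0,0.05,0,0,0, 0,0,0.08,0,0,0, 0,0,0.11,0,0,0, 0,0,0.14,0,0,0, 0,0,0.14,0,0,0]'; python3 err.py .5332 -.0405 -.084 .0596
```

```text
position: [0.5329, -0.0394, 0.1364]
time: 10.42
position: [0.5344, -0.04, 0.0746]
tool_rot: [0.999, -0.041, 0.0, 0.0]
ft_force: [0.3, 1.0, 0.1]
grip_width: 0.0593
grip_force: 55.0
time: 10.83
position: [0.5337, -0.04, 0.0627]
tool_rot: [0.999, -0.042, -0.0, -0.0]
ft_force: [0.0, -0.8, -0.4]
grip_width: 0.0596
grip_force: 55.0
[ 0.5337 -0.04    0.0627] yaw -0.083 turn 0.0 shift [-0.006  0.007  0.039]
```

```bash
python3 -m inch '[0,0,0.01,0,0,0, 0,0,0.02,0,0,0, 0,0,0.025,0,0,0, 0,0,0.03,0,0,0, 0,0,0.03,0,0,0]'
python3 -m inch '[0,0,0.01,0,0,0, 0,0,0.015,0,0,0, 0,0,0.015,0,0,0]'
```

```text
time: 11.25
position: [0.5339, -0.04, 0.0605]
tool_rot: [0.999, -0.042, -0.0, -0.0]
ft_force: [-0.5, -0.0, -0.2]
grip_width: 0.0598
grip_force: 55.0
time: 11.5
position: [0.534, -0.04, 0.0596]
tool_rot: [0.999, -0.042, 0.0, 0.0]
ft_force: [-0.7, -0.1, 2.6]
grip_width: 0.0596
grip_force: 55.0
```

```bash
python3 -m inch '[0,0,0.008,0,0,0, 0,0,0.008,0,0,0]' | sed -n '2p;4p'
python3 -m inch '[0,0,0,0,0,0, 0,0,0,0,0,0, 0,0,0,0,0,0, 0,0,0,0,0,0]' - 10
python3 -m inch '[0,0,0,0,0,0, 0,0,0,0,0,0, 0,0,0,0,0,0, 0,0,0,0,0,0]' 78
python3 -m inch '[0,0,-0.1,0,0,0, 0,0,-0.3,0,0,0, 0,0,-0.6,0,0,0, 0,0,-1,0,0,0]' | sed -n '2p;4p'
python3 -m inch '[0,0,-0.4,0,0,0, 0,0,-0.8,0,0,0, 0,0,-1,0,0,0, 0,0,-1,0,0,0]' | sed -n '2p;4p'
```

```text
position: [0.534, -0.04, 0.0597]
ft_force: [-1.5, 0.4, 7.3]
time: 12.0
position: [0.534, -0.04, 0.0596]
tool_rot: [0.999, -0.042, 0.0, 0.0]
ft_force: [-1.5, 0.4, 6.0]
grip_width: 0.0602
grip_force: 10.0
time: 12.33
position: [0.5339, -0.0401, 0.0585]
tool_rot: [0.999, -0.042, -0.0, -0.0]
ft_force: [-0.6, 1.1, -0.5]
grip_width: 0.0753
grip_force: 0.0
position: [0.5324, -0.0397, 0.1382]
ft_force: [-0.1, 0.1, 0.4]
position: [0.5365, -0.0406, 0.2235]
ft_force: [-0.1, 0.3, -0.2]
```

```bash
python3 -m inch '[-0.5,0.5,-0.3,0,0,0, -1,1,-0.5,0,0,0, -1,1,-0.5,0,0,0, -1,1,-0.5,0,0,0]' | sed -n '2p'
python3 snap.py w8
python3 - <<'E'
from fitw import *
run("tub",["w8"],lambda p:tubm(p,.004),[.534,-.04,-.08])
run("bay",["w8"],baym,[.534,-.04,-.08])
c,im=W("w8");m=hsv(im,*COL["knob"]);print(m.sum());run("knob",["w8"],knobm,[.504,-.288])
u=proj(c,knobm([.504,-.288]));v=im.copy()
for p in u.astype(int):cv2.circle(v,tuple(int(k) for k in p),1,(0,255,0),-1)
cv2.imwrite("pics/w8o.png",v[:,:,::-1])
E
```

```text
position: [0.4436, -0.1153, 0.2595]
tub [ 0.5365 -0.0376 -0.0651] 0.922
tub [ 0.5365 -0.0376 -0.0651] 0.922
bay [ 0.5338 -0.041  -0.0777] 0.962
bay [ 0.5338 -0.041  -0.0777] 0.962
461
knob [ 0.5045 -0.2833] 0.715
knob [ 0.5045 -0.2833] 0.715
```

View pics/w8o.png

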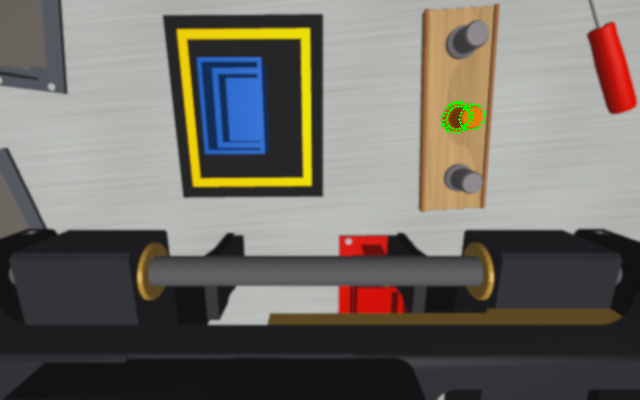

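The tub stands upright inside the outline at (230,105). The knob overlay matches at (463,117), with its shaded side missed by the mask. I'll refit with a wider mask.

```bash
sed -i 's/knob=((5,190,120)/knob=((3,185,50)/' fitw.py; python3 - <<'E'
from fitw import *
run("knob",["w1","w2","w7","w8"],knobm,[.504,-.288])
E
python3 err.py .504 -.37 1.48 .25
```

```text
knob [ 0.5043 -0.2891] 0.77
knob [ 0.5052 -0.2846] 0.734
knob [ 0.5054 -0.2861] 0.783
knob [ 0.5045 -0.2833] 0.72
knob [ 0.5042 -0.288 ] 0.747
[ 0.4455 -0.1143  0.2591] yaw -0.088 turn -0.998 shift [1.008 3.12  0.114]
```

```bash
python3 -m inch '[0.15,0.5,0,0,0,0, 0.33,1,0,0,0,0]' | sed -n '2p'
python3 -m inch '[0.15,0.5,0,0,0,0, 0.33,1,0,0,0,0]' | sed -n '2p'
python3 -m inch '[0.15,0.5,0,0,0,0, 0.33,1,0,0,0,0]' | sed -n '2p'
python3 -m inch '[0,0.1,0,0,0,-0.08, 0,0.1,0,0,0,-0.16, 0,0.1,0,0,0,-0.24, 0,0.1,0,0,0,-0.32, 0,0.1,0,0,0,-0.4, 0,0.1,0,0,0,-0.48, 0,0.1,0,0,0,-0.56, 0,0.1,0,0,0,-0.64, 0,0.1,0,0,0,-0.72, 0,0.1,0,0,0,-0.8, 0,0.1,0,0,0,-0.88, 0,0.1,0,0,0,-0.96, 0,0.1,0,0,0,-1, 0,0.1,0,0,0,-1]' 48 12
python3 -m inch '[0,0,0,0,0,0, 0,0,0,0,0,0]' | sed -n '2,3p'
python3 snap.py w9;python3 - <<'E'
from fitw import *
run("knob",["w9"],knobm,[.504,-.288])
c,im=W("w9");v=im.copy()
for p in proj(c,knobm([.5042,-.288])).astype(int):cv2.circle(v,tuple(int(k) for k in p),1,(0,255,0),-1)
cv2.imwrite("pics/w9o.png",v[:,:,::-1])
E
python3 err.py .504 -.288 1.48 .044
```

```text
position: [0.4663, -0.1927, 0.2582]
position: [0.4868, -0.2759, 0.2578]
position: [0.5063, -0.3572, 0.2573]
time: 15.05
position: [0.5056, -0.3631, 0.2573]
tool_rot: [0.735, 0.678, 0.0, -0.001]
ft_force: [0.4, 0.3, 0.2]
grip_width: 0.0479
grip_force: 0.0
position: [0.5054, -0.3635, 0.2579]
tool_rot: [0.736, 0.677, 0.0, -0.001]
knob [ 0.5044 -0.2874] 0.902
knob [ 0.5044 -0.2874] 0.902
[ 0.5053 -0.3637  0.2581] yaw 1.486 turn 0.004 shift [ 0.942 -0.096  2.677]
```

View pics/w9o.png

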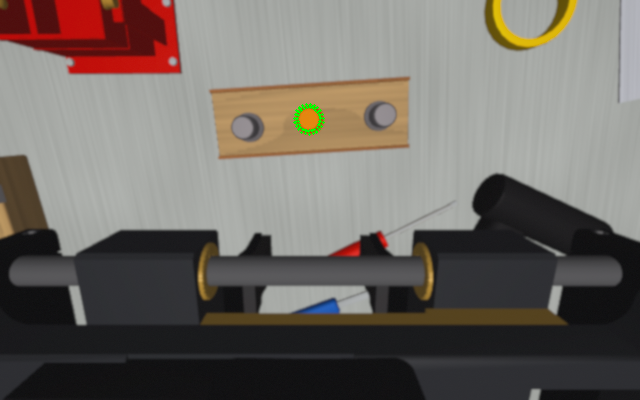

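```bash
python3 -m inch '[0.5,-0.05,0,0,0,0, 0.95,-0.09,0,0,0,0, 0.95,-0.09,0,0,0,0]' | sed -n '2p'
python3 -m inch '[0,0,0.4,0,0,0, 0,0,0.8,0,0,0, 0,0,1,0,0,0]' | sed -n '2p'
python3 -m inch '[0,0,0.2,0,0,0, 0,0,0.4,0,0,0, 0,0,0.6,0,0,0, 0,0,0.6,0,0,0, 0,0,0.6,0,0,0]' | sed -n '2p'
python3 err.py .5043 -.2875 1.48 .043;
```

```text
position: [0.5028, -0.281, 0.258]
position: [0.5032, -0.2866, 0.1761]
position: [0.504, -0.2877, 0.1301]
[ 0.504  -0.2877  0.1301] yaw 1.487 turn 0.004 shift [0.002 0.004 1.088]
```

```bash
python3 -m inch '[0,0,0.2,0,0,0, 0,0,0.5,0,0,0, 0,0,0.7,0,0,0, 0,0,0.85,0,0,0, 0,0,0.95,0,0,0, 0,0,1,0,0,0]' | sed -n '2,4p'
python3 -m inch '[0,0,0.04,0,0,0, 0,0,0.08,0,0,0, 0,0,0.08,0,0,0]' | sed -n '2,4p'
python3 -m inch '[0,0,0,0,0,0, 0,0,0,0,0,0, 0,0,0,0,0,0, 0,0,0,0,0,0, 0,0,0,0,0,0, 0,0,0,0,0,0]' 15 15
```

```text
position: [0.5045, -0.288, 0.0504]
tool_rot: [0.736, 0.677, 0.0, 0.0]
ft_force: [-0.4, 0.1, 0.0]
position: [0.5044, -0.2879, 0.0445]
tool_rot: [0.736, 0.677, 0.0, 0.0]
ft_force: [-1.2, 0.3, 0.3]
time: 17.43
position: [0.5044, -0.2879, 0.0446]
tool_rot: [0.736, 0.677, 0.0, 0.0]
ft_force: [-1.3, -0.1, 2.5]
grip_width: 0.0255
grip_force: 15.0
```

```bash
python3 -m inch '[0,0,-0.1,0,0,0, 0,0,-0.3,0,0,0, 0,0,-0.6,0,0,0, 0,0,-1,0,0,0]' | sed -n '2,5p'
python3 -m inch '[0.1,0,-0.3,0,0,0, 0.4,0.03,-0.6,0,0,0, 0.7,0.06,-1,0,0,0, 1,0.1,-1,0,0,0]' | sed -n '2,5p'
python3 -m inch '[0.4,0.05,0,0,0,0, 0.8,0.1,0,0,0,0, 1,0.1,0,0,0,0, 1,0.1,0,0,0,0, 1,0.1,0,0,0,0]'
python3 snap.py w10;python3 - <<'E'
from fitw import *
run("bay",["w10"],baym,[.534,-.04,-.08])
run("tub",["w10"],lambda p:tubm(p,.004),[.534,-.04,-.08])
E
python3 err.py .534 -.04 1.487 .0416
```

```text
position: [0.5028, -0.2867, 0.1236]
tool_rot: [0.736, 0.677, -0.0, -0.003]
ft_force: [-0.1, -0.5, -1.0]
grip_width: 0.0255
position: [0.5217, -0.2099, 0.2105]
tool_rot: [0.736, 0.677, 0.001, 0.006]
ft_force: [1.0, 0.1, -0.7]
grip_width: 0.0256
time: 18.52
position: [0.5334, -0.1288, 0.2048]
tool_rot: [0.735, 0.678, -0.0, 0.0]
ft_force: [-0.2, 0.0, 0.7]
grip_width: 0.0257
grip_force: 15.0
bay [ 0.534  -0.04   -0.0814] 0.964
bay [ 0.534  -0.04   -0.0814] 0.964
tub [ 0.535  -0.0377 -0.0793] 0.911
tub [ 0.535  -0.0377 -0.0793] 0.911
[ 0.5335 -0.1298  0.2047] yaw 1.488 turn 0.001 shift [ 1.119 -0.087  2.039]
```

View pics/w10.png

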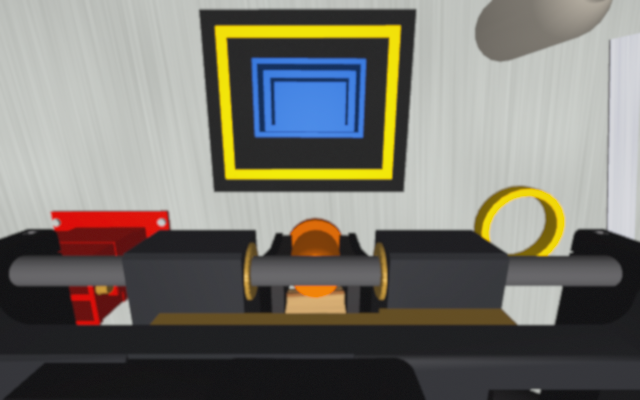

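```bash
python3 -m inch '[0.3,-0.03,0,0,0,0, 0.6,-0.06,0,0,0,0, 0.85,-0.08,0,0,0,0, 1,-0.08,0,0,0,0]' | sed -n '2p'
python3 -m inch '[0.13,0,0.2,0,0,0, 0.13,0,0.5,0,0,0, 0.13,0,0.8,0,0,0, 0.13,0,1,0,0,0, 0.13,0,1,0,0,0, 0.13,0,1,0,0,0]' | sed -n '2,5p'
python3 err.py .5345 -.039 1.489 .0416;python3 - <<'E'
from h import *
V=[]
for n in("side","scene"):
    im=camera(n)
    a=im[170:290,240:400] if n=="side" else im[160:260,240:373]
    V.append(cv2.resize(a[:,:,::-1],(400,300),interpolation=2))
cv2.imwrite("pics/over.png",np.hstack(V))
E
```

```text
position: [0.5334, -0.0491, 0.2043]
position: [0.5346, -0.04, 0.1237]
tool_rot: [0.736, 0.677, -0.001, -0.001]
ft_force: [0.2, -0.3, -0.1]
grip_width: 0.0252
[ 0.5346 -0.04    0.1237] yaw 1.486 turn -0.002 shift [ 0.012 -0.002  1.027]
```

View pics/over.png

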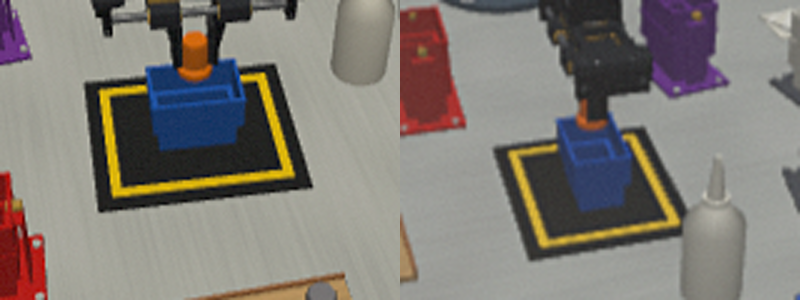

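The knob hangs upright above the tub (side crop 195,60), centred on it. Lowering it in.

```bash
python3 -m inch '[0.01,0,0.1,0,0,0, 0.01,0,0.2,0,0,0, 0.01,0,0.3,0,0,0, 0.01,0,0.4,0,0,0, 0.01,0,0.5,0,0,0, 0.01,0,0.6,0,0,0]' | sed -n '2,4p'
python3 -m inch '[0,0,0.1,0,0,0, 0,0,0.2,0,0,0, 0,0,0.3,0,0,0, 0,0,0.36,0,0,0, 0,0,0.38,0,0,0, 0,0,0.38,0,0,0]'
```

```text
position: [0.5345, -0.0381, 0.0753]
tool_rot: [0.736, 0.677, -0.0, -0.0]
ft_force: [0.5, -0.3, -0.7]
time: 20.5
position: [0.5345, -0.0382, 0.0453]
tool_rot: [0.736, 0.677, -0.0, -0.0]
ft_force: [-0.1, -0.1, 0.2]
grip_width: 0.0258
grip_force: 15.0
```

```bash
python3 -m inch '[0,0,0.015,0,0,0, 0,0,0.03,0,0,0, 0,0,0.04,0,0,0, 0,0,0.04,0,0,0]' | sed -n '2,4p'
python3 -m inch '[0,0,0.01,0,0,0, 0,0,0.015,0,0,0, 0,0,0.015,0,0,0]' | sed -n '2,4p'
```

```text
position: [0.5348, -0.0383, 0.0429]
tool_rot: [0.736, 0.677, 0.0, 0.0]
ft_force: [-1.4, -0.7, -0.3]
position: [0.5348, -0.0383, 0.0416]
tool_rot: [0.736, 0.677, 0.0, 0.0]
ft_force: [-0.4, 1.6, -0.5]
```

```bash
python3 -m inch '[0,0,0.008,0,0,0, 0,0,0.015,0,0,0, 0,0,0.015,0,0,0]' | sed -n '2,4p'
```

```text
position: [0.5348, -0.0383, 0.0415]
tool_rot: [0.736, 0.677, 0.0, 0.0]
ft_force: [-1.4, 0.7, 9.3]
```

Contact on the tub floor. Opening slightly and withdrawing.

```bash
python3 -m inch '[0,0,-0.008,0,0,0, 0,0,-0.008,0,0,0]' | sed -n '2,4p'
python3 -m inch '[0,0,0,0,0,0, 0,0,0,0,0,0, 0,0,0,0,0,0, 0,0,0,0,0,0]' 34 3
python3 -m inch '[0,0,-0.1,0,0,0, 0,0,-0.25,0,0,0, 0,0,-0.5,0,0,0, 0,0,-0.75,0,0,0, 0,0,-1,0,0,0]' | sed -n '2,4p'
python3 -m inch '[0,0,-0.4,0,0,0, 0,0,-0.8,0,0,0, 0,0,-1,0,0,0, 0,0,-1,0,0,0]' | sed -n '2,4p'
python3 -m inch '[-0.4,0,0,0,0,0, -0.8,0,0,0,0,0, -1,0,0,0,0,0, -1,0,0,0,0,0, -1,0,0,0,0,0, -1,0,0,0,0,0]'
python3 snap.py w11
```

```text
position: [0.5349, -0.0383, 0.0416]
tool_rot: [0.736, 0.677, 0.0, 0.0]
ft_force: [-1.2, -0.4, 6.1]
time: 21.83
position: [0.5346, -0.0382, 0.0406]
tool_rot: [0.736, 0.677, -0.0, -0.0]
ft_force: [1.0, -0.2, 0.6]
grip_width: 0.0334
grip_force: 0.0
position: [0.5344, -0.0382, 0.122]
tool_rot: [0.736, 0.677, -0.0, -0.0]
ft_force: [0.1, -0.3, -0.4]
position: [0.5372, -0.0388, 0.2055]
tool_rot: [0.736, 0.677, 0.002, 0.004]
ft_force: [-0.4, -0.3, 0.3]
time: 23.08
position: [0.5273, -0.1172, 0.2003]
tool_rot: [0.736, 0.677, -0.0, -0.001]
ft_force: [0.2, 0.2, 0.7]
grip_width: 0.0342
grip_force: 0.0
```

View pics/w11.png

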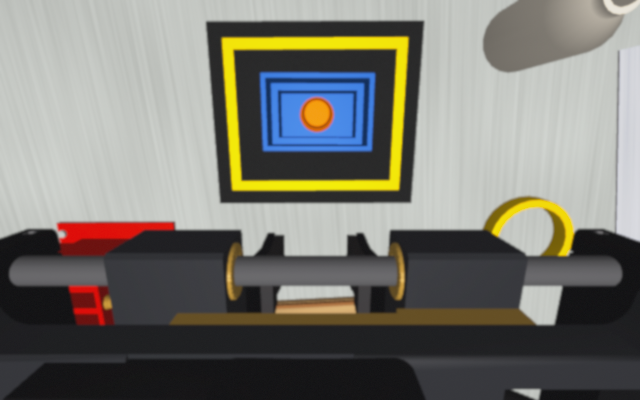

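The knob stands upright in the tub at (317,113). The tub is level and square inside the outline, and nothing is touching the gripper.

```bash
python3 -c "from rig import *;print(hand_in())"
```

```text
the job is handed in; nothing more can be done
None
```

The blue tub was pulled straight up off its stack and set down upright and square inside the yellow outline, the orange knob stands upright in it, and the job was handed in after about 23 s.

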